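Lid the rinsing basket and tip the parts into one corner over the drip tray

ROBOT

A 6-joint arm with a two-finger parallel gripper is mounted at the origin on the work surface. World frame = base frame: x ahead of the robot, y to its left, z up, the work surface at z = 0. Lengths are in mm, angles in rad, forces in N, time in s.
With the tool pointing down it reaches from about 275 to 825 mm from the base axis. Payload 5.2 kg.
Tool frame: the origin (TCP) lies at the very end of the fingers, on their centre line; the grasp point (between the pads) lies 19 mm behind it; z points along the fingers, y is the line along which they close (so a half turn about z gives the same grasp; the last joint's range is limited). The gripper opens to 93 mm and grips with 3 to 60 N. Pads are 15 mm wide; open, the fingers measure 128 mm over their backs; the gripper's body (75 mm by 188 mm) begins 65 mm behind the grasp point.
Start: joints at [-1.546, 0.259, 1.535, -0, 1.348, -0.203], TCP at [124.23, -535.791, 218.653] pointing down, gripper open.
Joint ranges: [-3.14, 3.14], [-0.91, 2.08], [0.19, 2.58], [-1.22, 4.36], [0.22, 2.71], [-3.12, 3.12]. Speed limits (rad/s): [2.57, 2.57, 3.14, 3.14, 3.14, 3.14].

INTERFACE

Orientations are given as [roll, pitch, yaw] about the fixed x, y, z axes, in that order (R = Rz(yaw) Ry(pitch) Rx(roll)).
In Python, from bench import robot gives the robot as it stands. The module is installed in compiled form; this text tells all that it offers. Calls block until the motion is done:
- robot.move_ptp(position, orientation): joint-space move of the TCP to a pose.
- robot.move_linear(position, ori=None, speed=150, f_stop=None): straight line of the TCP; ori=None keeps the orientation; speed is the mean speed in mm/s. With f_stop (N) it stops when the force on the tool has changed by that much, and returns True; else False.
- robot.move_j(angles): joint-space move.
- robot.move_gripper(opening): opening from 0.0 (shut) to 1.0 (fully open); the grip force is fixed at half the most; returns when the fingers have stopped.
- robot.sleep(seconds).
- robot.inverse_kinematics(position, orientation): joint angles nearest the present ones, or None.
- robot.get_image(name): name is "scene" or "top" or "wrist"; returns a dict with "img" (384x512x3 uint8, blue, green, red), "fovy" (degrees; the focal length in pixels is half the picture's height over the tangent of half this angle, whatever the lens; pixels are square), "cx", "cy" (the principal point, pixels), "eye" and "orientation" of the camera in the world. Camera axes: x right, y down, z forward; pixel columns grow to the right and rows downward; lengths in mm; the calibration is good to about 2 mm. A picture is of the moment at which its call begins. There is no depth.
A pose or a line that the arm cannot do raises robot.MotionError and nothing moves.
- robot.hand_in(): hands the job in; it is judged then, once.
Readings, each from a call of its own:
- robot.current_t(): time.
- robot.current_qpos(): joint angles.
- robot.current_joint_vel(): joint speeds.
- robot.current_joint_efforts(): joint torques, N m.
- robot.current_tcp_pos(): TCP position.
- robot.current_eef_rot(): TCP orientation.
- robot.current_contact_force(): force on the tool from outside, world axes, zero at the start.
- robot.current_ft_torque(): the same for the moment, N m.
- robot.current_gripper_width(): opening from 0.0 (shut) to 1.0 (fully open).
- robot.current_finger_force(): force on a finger pad.
Only numpy, scipy, OpenCV 4.12 (cv2) and the standard library are available. Lean on these libraries where they do the work, as an engineer would, in place of code of your own. Each camera call takes 0.05 s, during which the arm holds its last target. There are 200 camera calls.

TASK

Set the mesh lid level and fully seated on the rinsing basket without dropping it, and let go of it. Then pick the basket up by its handle and tip it so that all four coupling collars inside slide together into its low corner: of the two corners at the end away from the handle, the one on the robot's left as the basket stands. Finish holding the basket by the handle, tilted like that with the lid still on, with that corner over the drip tray and clear of it; do not put it down, and leave the bottle, the cup and the bur case as they stand.

Things in the scene. Friction and masses are not known exactly. Their poses are not given: they have to be found in the camera images.
- basket: Loose perforated stainless rinsing basket, 130 mm (x) by 100 mm (y) outside, 45 mm high, walls and floor 3 mm, flat rim standing out 9 mm (11 at the handle end), 0.15 to 0.24 kg empty. Origin: centre of its underside; x points to the handle end, y left, z up. It stands on the counter, handle end away from the robot, turned up to 0.4 rad.
- basket_handle (a point): Centre of the grey plastic grip of the basket's only handle: an upright bar 10 mm thick (along the basket's x), 62 mm wide (y), 24 mm high, on two steel straps above the +x end, 77.5 mm from the basket's middle, 88 mm above its underside. Pinch it across its thickness from above. Axes as the basket's.
- basket_corner (a point): The basket's low corner: inner floor corner at the end away from the handle, on the robot's left, where two walls and the floor meet (62 mm from the basket's middle along -x, 47 mm along +y, 3 mm above its underside). Axes as the basket's.
- lid: Loose mesh lid of the basket, 70 to 105 g: steel frame with wires, plate 136 mm (x) by 106 mm (y), 3 mm thick, with a tapered guide lip 8 mm deep below that drops inside the basket's walls with 4 mm play each side; the plate then lies flat on the rim. Either way round. Origin: centre of the lip's lower edge. Starts level on the counter on its lip, turned up to 0.5 rad.
- lid_grip (a point): Centre of the grey plastic pull on the middle of the lid: a bar 46 mm long (along the lid's x, which goes along the basket's length), 12 mm wide (y), 14 mm high; 35 mm above the lid's origin, 24 mm above the top of its plate. With the lid seated it is 72 mm above the basket's underside, over its middle.
- collar0_center (a point): Centre of a steel coupling collar, an upright round sleeve 18 mm in diameter and 14 mm high, 18 g, loose on the floor of the basket. Polished and wet: it slides with a friction coefficient of about 0.15 to 0.25.
- collar1_center (a point): Centre of another steel coupling collar, an upright round sleeve 18 mm in diameter and 14 mm high, 18 g, loose on the floor of the basket. Polished and wet: it slides with a friction coefficient of about 0.15 to 0.25.
- collar2_center (a point): Centre of another steel coupling collar, an upright round sleeve 18 mm in diameter and 14 mm high, 18 g, loose on the floor of the basket. Polished and wet: it slides with a friction coefficient of about 0.15 to 0.25.
- collar3_center (a point): Centre of another steel coupling collar, an upright round sleeve 18 mm in diameter and 14 mm high, 18 g, loose on the floor of the basket. Polished and wet: it slides with a friction coefficient of about 0.15 to 0.25.
- drip_tray: Stainless drip tray with a black ribbed mat, fixed to the counter, 200 mm (its x) by 160 mm (its y), rim 18 mm high; origin at the centre of its underside. It stands on one side of the basket and the lid on the other; either may be the left.
- oil_bottle: Bystander: small amber bottle, 44 mm in diameter, 115 mm high, standing; origin at the centre of its underside.
- bur_case: Bystander: flat orange plastic case 100 x 160 mm, 35 mm high; origin at the centre of its underside.
- paper_cup: Bystander: white paper cup, 72 mm in diameter, 85 mm high, standing; origin at the centre of its underside.
Things that resemble listed ones, but are neither listed nor needed, are in the scene too. There is more than one size of the basket; the job needs the largest.

How it is judged (in metres and radians):
On the way:
1. the lid sits seated and level on the standing basket, let go of (z of lid_grip in the frame of basket_corner between 0.066 and 0.072 m and x of lid_grip in the frame of basket_corner between 0.054 and 0.07 m and y of lid_grip in the frame of basket_corner between -0.055 and -0.039 m and angle between the z axis of lid_grip and the z axis of basket_corner, either way round below 0.045 rad and angle between basket_corner's own z axis and vertical below 0.05 rad and height (world z) of basket_corner below 0.008 m and contact force between the fingers and lid below 0.05 N), for 0.3 s.
At the end, for the whole second after the job is handed in: All four collars within 70 mm of the low corner; basket tilted 15 to 75 degrees, handle end up and left side down (5 or more each), held by the fingers only; low corner over the drip tray, 30 mm or more above the counter; lid still on the rim (5 mm height, 9 mm sideways, 4 degrees), untouched (distance between each of collar0_center, collar1_center, collar2_center, collar3_center and basket_corner below 0.07 m and angle between basket_corner's own z axis and vertical between 0.26 and 1.3 rad and angle between basket_corner's own x axis and vertical below 1.48 rad and angle between basket_corner's own y axis and vertical above 1.66 rad and z of lid_grip in the frame of basket_corner between 0.064 and 0.074 m and x of lid_grip in the frame of basket_corner between 0.053 and 0.071 m and y of lid_grip in the frame of basket_corner between -0.056 and -0.038 m and angle between the z axis of lid_grip and the z axis of basket_corner, either way round below 0.07 rad and height (world z) of basket_corner above 0.03 m and x of basket_corner in the frame of drip_tray between -0.1 and 0.1 m and y of basket_corner in the frame of drip_tray between -0.08 and 0.08 m and contact force between basket and the fingers above 1 N and contact force between basket and drip_tray below 0.1 N and contact force between lid and the fingers below 0.1 N); the arm keeps its last pose, push and grip.
It fails at once if the lid was dropped onto the basket from more than 12 mm above its seat (horizontal distance between lid_grip and basket_handle below 0.14 m and z of lid_grip in the frame of basket_corner above 0.081 m and contact force between the fingers and lid below 0.02 N).
It fails at once if the oil bottle was disturbed (distance of oil_bottle from where it was at the start of the episode above 0.03 m or angle between oil_bottle's own z axis and vertical above 0.3 rad).
It fails at once if the bur case was disturbed (distance of bur_case from where it was at the start of the episode above 0.03 m or angle between bur_case's own z axis and vertical above 0.3 rad).
It fails at once if the paper cup was disturbed (distance of paper_cup from where it was at the start of the episode above 0.03 m or angle between paper_cup's own z axis and vertical above 0.3 rad).
It also fails if it takes over 64 s, if anything falls off the work surface, if the arm or the gripper's body presses on something with over 40 N, if the wrist force passes 120 N, or if a joint passes its speed limit or range.

## Working session

There is one attempt and no reset: what is moved stays moved. The work goes in short steps, each a Python script; the robot and the scene stay as the last script left them, time stands still between calls to the robot, and variables do not carry over. Pictures are saved under pics/ and viewed, at most 10 in all, crops included, and the job is handed in when it is done.

```bash
mkdir -p pics
cat > h.py <<'E'
import numpy as np, cv2
from scipy.spatial.transform import Rotation as R
from bench import robot
def cam(n):
    d=robot.get_image(n); return d
def info(d):
    return {k:d[k] for k in d if k!='img'}
def rot(o):
    o=np.array(o,float)
    return o if o.shape==(3,3) else R.from_euler('xyz',o).as_matrix()
def f(d): return d['img'].shape[0]/2/np.tan(np.radians(d['fovy'])/2)
def ray(d,uv):
    v=np.array([(uv[0]-d['cx'])/f(d),(uv[1]-d['cy'])/f(d),1.]); return rot(d['orientation'])@v
def onplane(d,uv,z):
    r=ray(d,uv); e=np.array(d['eye'],float); return e+r*(z-e[2])/r[2]
def proj(d,p):
    c=rot(d['orientation']).T@(np.array(p,float)-np.array(d['eye'])); return c[:2]/c[2]*f(d)+[d['cx'],d['cy']]
E
python3 - <<'E'
from h import *
for n in ['scene','top']:
    d=cam(n); print(n,info(d)); cv2.imwrite(f'pics/{n}0.png',cv2.resize(d['img'],(800,600),interpolation=cv2.INTER_CUBIC))
    np.save(f'{n}0.npy',d,allow_pickle=True)
E
```

```text
scene {'fovy': 45.794959365750785, 'cx': 251.27126269594905, 'cy': 191.13148119035634, 'eye': array([1149.90405594,  760.69533604,  828.91001087]), 'orientation': array([-2.23839511, -0.00581873,  2.44370751])}
top {'fovy': 50.56588250658008, 'cx': 253.94670768278303, 'cy': 189.9958487107777, 'eye': array([488.15133407,  37.17619489, 938.47534387]), 'orientation': array([-3.08260497e+00, -1.23422155e-03, -1.58280715e+00])}
```

View pics/top0.png

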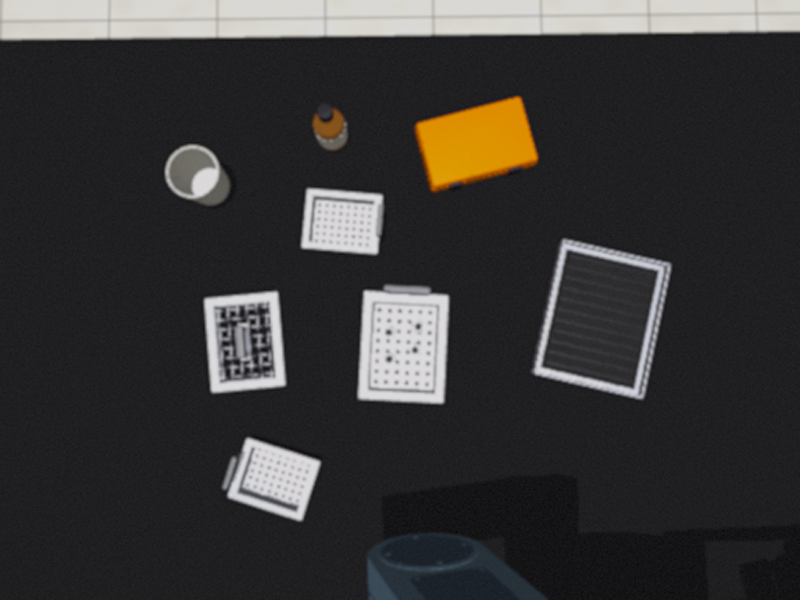

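View pics/scene0.png

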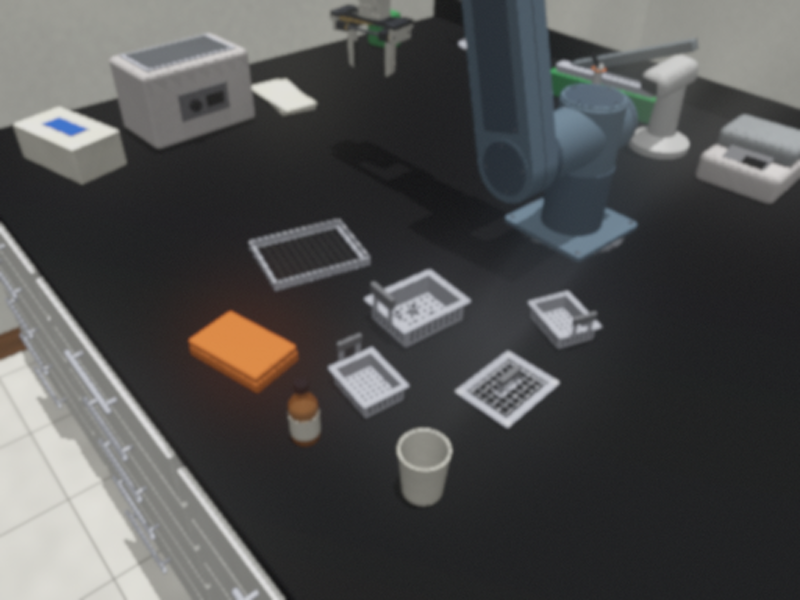

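The top view (800-px scale, up = +x, left = +y) shows three baskets:
- (403,345) is the largest. It holds the four dark collars and its handle is on the far side, so it is the one the job needs.
- (342,220) and (275,480) are small, empty lookalikes.

The lid is at (245,342), the tray at (603,320) on the robot's right, the bottle at (330,128), the cup at (197,175) and the case at (477,143). Next I'll measure these and confirm the basket in one enlarged crop.

```bash
cat >> h.py <<'E'
def rects(d,thr,zs,kern=5,amin=300,close=True):
    """bright blobs -> minAreaRect -> centre, sides, yaw of long side on plane z; zs: function(blob centre px)->z or None"""
    g=cv2.cvtColor(d['img'],cv2.COLOR_BGR2GRAY); m=(g>thr).astype(np.uint8)
    if close: m=cv2.morphologyEx(m,cv2.MORPH_CLOSE,np.ones((3,3),np.uint8))
    m=cv2.morphologyEx(m,cv2.MORPH_OPEN,np.ones((kern,kern),np.uint8))
    out=[]
    for c in cv2.findContours(m,cv2.RETR_EXTERNAL,cv2.CHAIN_APPROX_NONE)[0]:
        if cv2.contourArea(c)<amin: continue
        b=cv2.boxPoints(cv2.minAreaRect(cv2.convexHull(c))); z=zs(b.mean(0))
        if z is None: continue
        P=np.array([onplane(d,q,z) for q in b]); e=(P[1]-P[0]+P[2]-P[3])/2; g2=(P[2]-P[1]+P[3]-P[0])/2
        L,S=(e,g2) if np.linalg.norm(e)>np.linalg.norm(g2) else (g2,e)
        yaw=(np.arctan2(L[1],L[0])+np.pi/2)%np.pi-np.pi/2
        out.append((b.mean(0),P.mean(0),np.linalg.norm(L),np.linalg.norm(S),yaw))
    return out
E
python3 - <<'E'
from h import *
np.set_printoptions(precision=2,suppress=True)
d=np.load('top0.npy',allow_pickle=True).item()
def zs(c):
    x,y=c*800/512
    return 11 if x<300 and 290<y<400 else 18 if x>520 else 45
for thr in (90,120):
  for r in rects(d,thr,zs,kern=4): print(thr,r[0]*800/512,*r[1:])
hsv=cv2.cvtColor(d['img'],cv2.COLOR_BGR2HSV)
s=d['img'][105:290,110:310]
cv2.imwrite('pics/crop1.png',cv2.resize(s,(640,592),interpolation=cv2.INTER_CUBIC))
E
```

```text
90 [271.45 479.15] [290.17 212.13  45.  ] 120.70209608011335 88.7685096801668 1.2541524815895517
90 [245.44 342.96] [478.63 256.56  11.  ] 141.91181746267478 111.50535948567384 0.08524325918692233
90 [404.63 344.93] [473.67  25.24  45.  ] 163.1967890756772 123.15702403405699 -0.06411221788057908
90 [603.73 319.84] [ 506.23 -264.17   18.  ] 205.18924066633753 165.61851738398676 -0.2469671637978661
90 [343.35 222.15] [648.12 109.99  45.  ] 112.31826133014229 88.83566066982831 1.4727805403658927
90 [196.09 174.22] [719.48 319.28  45.  ] 86.79460165003941 83.48549046199012 1.5591006259876798
90 [477.68 143.87] [758.82 -82.91  45.  ] 158.203318698185 100.37644175102237 -1.3238474307694892
90 [399.22  20.31] [941.58  26.66  45.  ] 1154.8556072058223 60.41537058145151 1.5594120644195049
120 [271.8  479.14] [290.17 211.66  45.  ] 118.63738114102792 86.13195580921047 1.2423277069934473
120 [245.38 343.03] [478.52 256.64  11.  ] 139.45670389951087 109.42910916724698 0.08524925037678255
120 [404.58 345.15] [473.34  25.31  45.  ] 160.26657996117981 120.95919722066377 -0.06282655239906121
120 [603.8  320.03] [ 505.93 -264.26   18.  ] 202.43566068175306 163.22124615667175 -0.24907917068518826
120 [343.18 222.13] [648.15 110.22  45.  ] 109.90025970953417 86.46587252567771 1.47153743067339
120 [477.63 142.68] [760.52 -82.87  45.  ] 153.91545345446636 94.35613413918023 -1.3183435020801781
120 [399.22  20.31] [941.58  26.66  45.  ] 1154.8556072058223 60.41537058145151 1.5594120644195049
```

View pics/crop1.png

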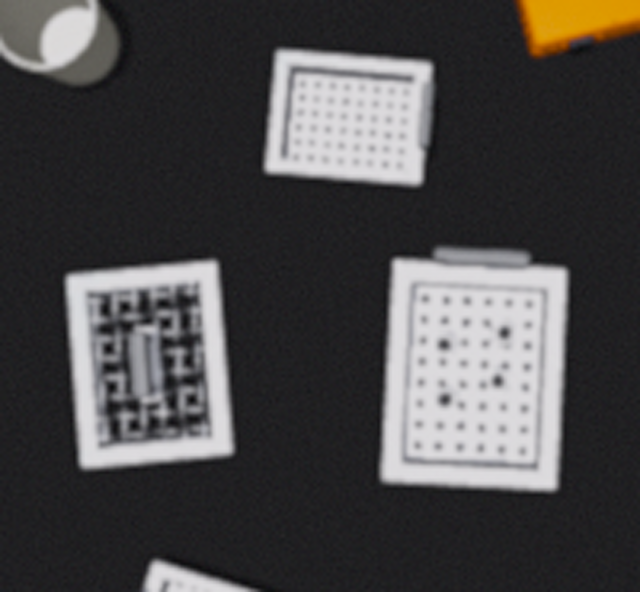

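The crop confirms it. The job basket is at crop (475,373) with four collars inside and its handle at (482,257). The one at (350,117) is smaller and empty. The lid is at (150,365) with its pull along its length. Moving over the lid for a close look, then over the basket.

Run:
```python
from h import *
np.set_printoptions(precision=3,suppress=True)
print(robot.current_eef_rot())
robot.move_ptp([460,30,330],[np.pi,0,0.0])
print(robot.current_qpos()); robot.sleep(.2)
a=cam('wrist'); print(info(a)); np.save('wb.npy',a,allow_pickle=True)
robot.move_ptp([465,256,330],[np.pi,0,0.085])
robot.sleep(.2); b=cam('wrist'); print(info(b), robot.current_t(),robot.current_qpos()); np.save('wl.npy',b,allow_pickle=True)
cv2.imwrite('pics/w1.png',cv2.resize(np.hstack([a['img'],b['img']]),(800,300),interpolation=cv2.INTER_AREA))
for d in(a,b):
  for thr in(90,120):
    for r in rects(d,thr,lambda c:45 if d is a else 11,kern=5,amin=4000): print(thr,*r)
```

```text
[-3.14  -0.     0.228]
[-0.179  0.04   1.528 -0.     1.574  1.393]
{'fovy': 63.685050419435534, 'cx': 254.23190915641814, 'cy': 190.07976587810816, 'eye': array([533.763,  30.453, 494.353]), 'orientation': array([ 2.871, -0.   , -1.571])}
{'fovy': 63.685050419435534, 'cx': 254.23190915641814, 'cy': 190.07976587810816, 'eye': array([538.814, 261.774, 494.749]), 'orientation': array([ 2.872, -0.001, -1.487])} 3.875 [ 0.291  0.172  1.377 -0.     1.592  1.779]
90 [105.775 138.54 ] [483.586 244.411  45.   ] 136.19610728675275 103.93264865758437 0.05136325264931463
90 [255.487 143.469] [475.539  28.563  45.   ] 158.99073433559923 123.24983619736877 -0.05960975889109177
120 [105.884 138.612] [483.503 244.26   45.   ] 135.70267151747012 103.34927962861681 0.05470764205035694
120 [255.5   143.742] [475.187  28.54   45.   ] 158.0990364495663 123.18800198946879 -0.059583713245559444
90 [411.912 160.353] [470.295   5.299  11.   ] 184.81974155920707 142.31214963727925 -0.026838736442793998
90 [252.  141.5] [480.967 260.117  11.   ] 134.77503133399628 109.0601290257644 0.08162263305611939
90 [369.346  26.769] [657.182 107.482  11.   ] 118.7223881398668 89.78332067531986 1.4782147654822309
120 [411.824 160.706] [469.781   5.321  11.   ] 183.78849430337831 141.5574770204234 -0.026846566342504152
120 [252.  141.5] [480.967 260.117  11.   ] 134.77503133399628 109.0601290257644 0.08162263305611939
120 [369.462  26.692] [657.3   107.339  11.   ] 118.43447193686174 89.52256256585976 1.478229630362736
```

View pics/w1.png

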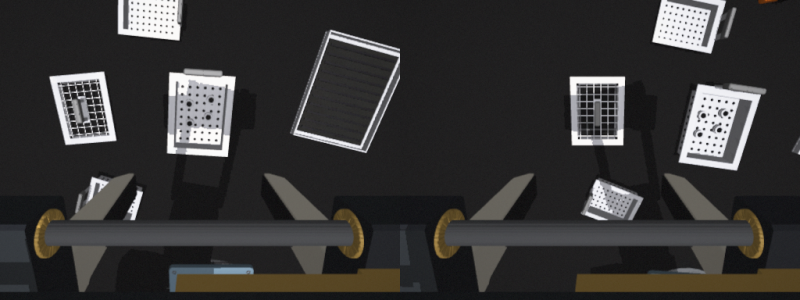

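The left half shows the basket at (202,113) with its handle at (203,72), the lid at (83,107) and the tray at (347,90). The right half shows the lid at (597,110). The gripper's shadow falls across the rims, so I'll take the basket frame from the top view with a high threshold, and the wrist-to-top offset from common features.

Run:
```python
from h import *
np.set_printoptions(precision=2,suppress=True)
T=np.load('top0.npy',allow_pickle=True).item();A=np.load('wb.npy',allow_pickle=True).item();B=np.load('wl.npy',allow_pickle=True).item()
g=cv2.cvtColor(T['img'],cv2.COLOR_BGR2GRAY)
print(g[178:200,262],g[220,225:240])
g=cv2.cvtColor(A['img'],cv2.COLOR_BGR2GRAY); print(g[85:110,262],g[145,205:225])
for thr in (160,180,195):
  for r in rects(T,thr,lambda c:45 if 220<c[0]<300 else 11 if c[0]<200 and 180<c[1]<260 else None,kern=3): print('T',thr,*r)
  for r in rects(A,thr,lambda c:45 if 200<c[0]<300 else 11 if c[0]<150 else None,kern=3,amin=3000): print('A',thr,*r)
for thr in (60,):
  for r in rects(B,thr,lambda c:11 if 220<c[0]<290 else None,kern=3,amin=3000): print('B',thr,*r)
```

```text
[ 30  30  30  30  57 108 142 153 145 124 152 198 216 219 218 209 187 192
 214 210 181 154] [ 29  26  32  27  31 107 187 216 219 219 215 193 172 196 216]
[ 31  35  34  37  97 150 172 178 179 179 161 123 125 223 250 250 251 251
 251 251 250 250 239 185 187] [ 34  31  34  35  28  22  22  23  21  34 107 176 174 175 171 175 173 175
 157  86]
T 160 [156.09 218.53] [480.82 258.83  11.  ] 137.6106737369004 107.36752301642002 0.08537471224443971
T 160 [257.85 221.74] [471.48  27.71  45.  ] 150.6982735777337 119.38852567970062 -0.06823134544075327
T 160 [255.5  12. ] [943.9   26.63  45.  ] 1155.0272045600918 55.784639158311 1.559415250842159
A 160 [106.02 138.59] [479.77 260.22  11.  ] 145.1184830236467 110.0438350910568 0.05820893717120956
A 160 [255.61 144.15] [474.67  28.38  45.  ] 156.49729057153556 122.6843098719107 -0.05769308005925122
T 180 [257.73 221.84] [471.27  27.96  45.  ] 149.30623826733725 118.0967557508322 -0.06266075244058622
T 180 [156.  218.5] [480.89 259.03  11.  ] 136.9085527131671 106.4540611585631 0.08714635985477104
T 180 [255.5  12. ] [943.9   26.63  45.  ] 1155.0272045600918 55.784639158311 1.559415250842159
A 180 [105.92 138.56] [479.86 260.37  11.  ] 143.91434196889898 109.59633188758828 0.054755719492295185
T 195 [156.13 218.53] [480.81 258.74  11.  ] 133.83532552319292 103.40498787488693 0.08536874401383665
T 195 [257.83 221.66] [471.64  27.76  45.  ] 147.31191487604892 115.90018883519791 -0.06395442958634101
T 195 [255.5  11.5] [945.06  26.61  45.  ] 1155.1130415675327 53.46823920232575 1.55941684512303
A 195 [105.88 138.57] [479.85 260.44  11.  ] 143.91597540208616 109.45583752589732 0.054717414680673926
B 60 [277.  320.5] [155.32 187.02  11.  ] 862.5526486520216 227.30680857476906 -1.4877563334443231
B 60 [252.5 141.5] [480.92 259.33  11.  ] 137.882265685313 110.62550537973951 0.0820535622050409
```

Top and wrist now agree within 1 mm, and the sizes match (137×107 against 136×106, 149.5×118 against 150×118). Lid at (480.9, 259.2), yaw 0.085. Basket centre at (470.4, 27.9), yaw −0.063. Grasping the lid.

```bash
python3 - <<'E'
from h import *
np.set_printoptions(precision=3,suppress=True)
D=np.pi
robot.move_linear([480.9,259.2,70],[D,0,.085],250)
print(robot.move_linear([480.9,259.2,17],None,90,f_stop=5), robot.current_tcp_pos())
robot.move_gripper(0.0); print('w',robot.current_gripper_width()*93,robot.current_finger_force())
robot.move_linear([480.9,259.2,150],None,150)
print('w',robot.current_gripper_width()*93,robot.current_finger_force(),robot.current_contact_force())
robot.move_linear([470.0,27.9,150],[D,0,-.063],200); robot.sleep(.2)
print(robot.current_tcp_pos(),robot.current_eef_rot(),robot.current_t())
for n in('wrist','top','scene'):
    d=cam(n); np.save(n+'1.npy',d,allow_pickle=True)
    cv2.imwrite(f'pics/{n}1.png',d['img'])
E
python3 -c "
import cv2,numpy as np
a=cv2.imread('pics/wrist1.png');b=cv2.imread('pics/scene1.png')
cv2.imwrite('pics/m1.png',np.hstack([a[30:330,100:500],cv2.resize(b[100:280,180:420],(400,300),interpolation=cv2.INTER_CUBIC)]))"
```

```text
False [481.313 259.337  17.399]
w 11.685755803123318 29.99984711408615
w 11.724917433949333 29.999662935733795 [-0.79  -0.585 -1.621]
[469.98   28.642 149.982] [-3.142  0.    -0.062] 9.575
```

View pics/m1.png

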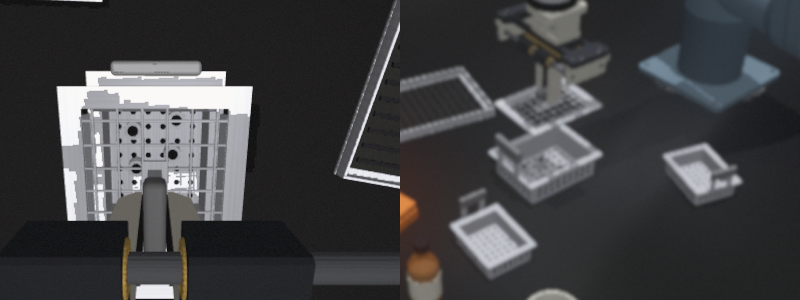

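The wrist half shows the lid held level above the basket, with its far edge at crop row 86 (columns 57–252). Behind it are the basket rim at row 71 (columns 86–226) and the handle at row 68 (columns 111–201). I'll check these edges numerically.

Run:
```python
from h import *
np.set_printoptions(precision=2,suppress=True)
d=np.load('wrist1.npy',allow_pickle=True).item()
L=np.array([onplane(d,p,143.6) for p in[(157,116),(352,116)]]);print('lid far edge',L,np.linalg.norm(L[1]-L[0]),L.mean(0))
K=np.array([onplane(d,p,45) for p in[(186,101),(326,101)]]);print('rim far edge',K,np.linalg.norm(K[1]-K[0]),K.mean(0))
H=np.array([onplane(d,p,100) for p in[(211,98),(301,98)]]);print('handle top',H,np.linalg.norm(H[1]-H[0]),H.mean(0))
Rb=R.from_euler('z',-.063).as_matrix()
print('expected lid',np.array([470,28.6,0])+Rb@[68,0,0],'rim',np.array([470.4,27.9,0])+Rb@[76,0,0],'handle',np.array([470.4,27.9,0])+Rb@[77.5,0,0])
```

```text
lid far edge [[540.7   77.68 143.6 ]
 [534.33 -27.02 143.6 ]] 104.89659410273859 [537.51  25.33 143.6 ]
rim far edge [[549.77  81.97  45.  ]
 [542.65 -35.1   45.  ]] 117.28210759159904 [546.21  23.44  45.  ]
handle top [[549.38  53.55 100.  ]
 [545.75  -6.2  100.  ]] 59.86027369299859 [547.56  23.68 100.  ]
expected lid [537.87  24.32   0.  ] rim [546.25  23.12   0.  ] handle [547.75  23.02   0.  ]
```

Every edge is within about 1 mm of where it should be. Lowering the lid.

Run:
```python
from h import *
np.set_printoptions(precision=3,suppress=True)
robot.move_linear([470.2,27.7,66],None,120); robot.sleep(.2); print(robot.current_tcp_pos(),robot.current_contact_force())
hit=robot.move_linear([470.2,27.7,52],None,20,f_stop=2.5); print(hit,robot.current_tcp_pos(),robot.current_contact_force())
d=cam('wrist'); cv2.imwrite('pics/w2.png',d['img'])
robot.sleep(.3); print(robot.current_tcp_pos(),robot.current_contact_force(),robot.current_t())
```

```text
[470.83   27.604  66.781] [ 0.658  0.099 -1.422]
True [470.026  27.715  54.081] [-1.302  0.157  4.67 ]
[470.006  27.724  54.057] [0.01  0.386 4.863] 11.7083
```

View pics/w2.png

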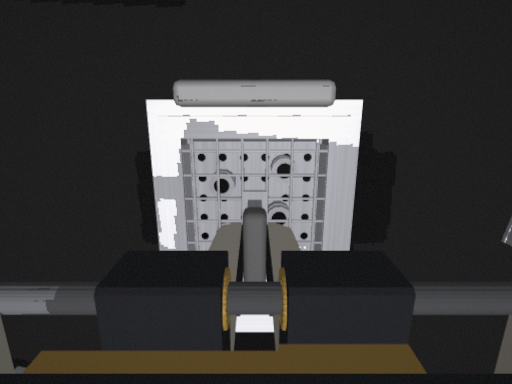

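Contact came at z = 54.1 against an expected seat of 54.4, and the picture shows the plate flat on the rim behind the handle (rows 98–116). Releasing, rising and verifying.

Run:
```python
from h import *
np.set_printoptions(precision=3,suppress=True)
robot.move_gripper(0.6); robot.sleep(.5)
robot.move_linear([470,27.7,160],None,150)
robot.move_linear([440,27.7,250],None,200);robot.sleep(.2)
d=cam('wrist'); np.save('w3.npy',d,allow_pickle=True); print(info(d)['eye'],robot.current_t())
s=cam('scene')
cv2.imwrite('pics/m3.png',np.hstack([d['img'][20:320,50:450],cv2.resize(s['img'][150:285,220:400],(400,300),interpolation=cv2.INTER_CUBIC)]))
```

```text
[513.715  24.066 412.612] 14.8083
```

View pics/m3.png

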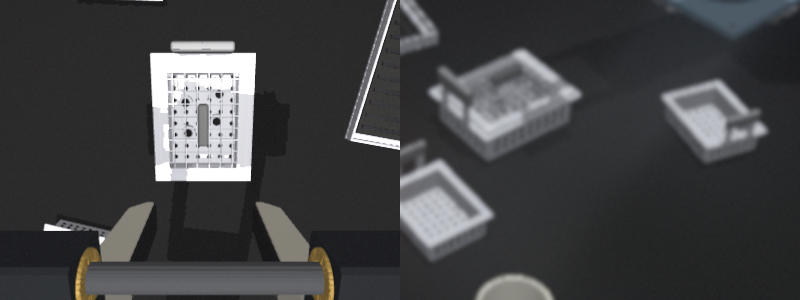

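The lid lies flat and centred on the rim, with its pull at crop (203,126) and the handle at (202,46). The scene view agrees. Next is planning the handle grasp and tilt: handle end up 30°, left side down 30°.

```bash
cat >> h.py <<'E'
YB=-.063
def pose(P,yaw,a,b,half):
    """TCP pose for handle centre P, basket yaw, handle end up a, left side down b (deg)"""
    Rb=R.from_euler('z',yaw)*R.from_euler('y',-a,degrees=True)*R.from_euler('x',-b,degrees=True)
    Rt=Rb*R.from_euler('z',half*np.pi/2)*R.from_euler('x',np.pi)
    return np.array(P)+Rt.apply([0,0,19]), Rt.as_euler('xyz'), Rb
def corner(P,Rb): return np.array(P)+Rb.apply([-139.5,47,-85])
def handle_for(C,yaw,a,b):
    return np.array(C)-pose([0,0,0],yaw,a,b,1)[2].apply([-139.5,47,-85])
E
python3 - <<'E'
from h import *
np.set_printoptions(precision=2,suppress=True)
d=np.load('w3.npy',allow_pickle=True).item()
print('pull',onplane(d,(253,146),79),'handle',onplane(d,(252.5,66),100))
print('q',robot.current_qpos())
for half in(1,-1):
  for yaw in(-.063,-.35,-.6):
    for a,b in((0,0),(0,15),(30,30),(35,30)):
      C=[506,-264,85]; P=handle_for(C,yaw,30,30); p,o,_=pose(P,yaw,a,b,half)
      q=robot.inverse_kinematics(p,o); print(half,yaw,a,b,P,q)
  p,o,_=pose([547.7,23,88],YB,0,0,half); print('grasp',robot.inverse_kinematics(p,o))
E
```

```text
pull [469.22  28.25  79.  ] handle [547.32  23.69 100.  ]
q [-0.19  0.04  1.72 -0.    1.38  1.44]
1 -0.063 0 0 [ 578.22 -266.76  238.85] [-0.61  0.41  1.31 -0.    1.42 -0.54]
1 -0.063 0 15 [ 578.22 -266.76  238.85] [-0.48  0.37  1.4  -0.25  1.27 -0.35]
1 -0.063 30 30 [ 578.22 -266.76  238.85] [-0.44  0.16  1.89 -0.66  0.52  0.25]
1 -0.063 35 30 [ 578.22 -266.76  238.85] [-0.46  0.13  1.96 -0.75  0.41  0.38]
1 -0.35 0 0 [ 574.49 -287.09  238.85] [-0.64  0.42  1.29 -0.    1.42 -0.29]
1 -0.35 0 15 [ 574.49 -287.09  238.85] [-0.5   0.42  1.32 -0.26  1.36 -0.1 ]
1 -0.35 30 30 [ 574.49 -287.09  238.85] [-0.37  0.24  1.78 -0.8   0.76  0.62]
1 -0.35 35 30 [ 574.49 -287.09  238.85] [-0.37  0.22  1.85 -0.91  0.67  0.77]
1 -0.6 0 0 [ 566.65 -303.31  238.85] [-0.66  0.43  1.29  0.    1.42 -0.06]
1 -0.6 0 15 [ 566.65 -303.31  238.85] [-0.52  0.46  1.27 -0.26  1.44  0.11]
1 -0.6 30 30 [ 566.65 -303.31  238.85] [-0.34  0.32  1.67 -0.81  0.96  0.82]
1 -0.6 35 30 [ 566.65 -303.31  238.85] [-0.33  0.31  1.73 -0.91  0.89  0.96]
grasp [-0.16  0.4   1.73 -0.    1.01 -0.1 ]
-1 -0.063 0 0 [ 578.22 -266.76 
[... 251 characters left out ...]
.46  0.13  1.96 -0.75  0.41 -2.76]
-1 -0.35 0 0 [ 574.49 -287.09  238.85] [-0.64  0.42  1.29  0.    1.42  2.85]
-1 -0.35 0 15 [ 574.49 -287.09  238.85] [-0.5   0.42  1.32 -0.26  1.36  3.05]
-1 -0.35 30 30 [ 574.49 -287.09  238.85] [-0.37  0.24  1.78 -0.8   0.76 -2.52]
-1 -0.35 35 30 [ 574.49 -287.09  238.85] [-0.37  0.22  1.85 -0.91  0.67 -2.37]
-1 -0.6 0 0 [ 566.65 -303.31  238.85] [-0.66  0.43  1.29 -0.    1.42  3.08]
-1 -0.6 0 15 [ 566.65 -303.31  238.85] [-0.52  0.46  1.27 -0.26  1.44 -3.03]
-1 -0.6 30 30 [ 566.65 -303.31  238.85] [-0.34  0.32  1.67 -0.81  0.96 -2.32]
-1 -0.6 35 30 [ 566.65 -303.31  238.85] [-0.33  0.31  1.73 -0.91  0.89 -2.18]
grasp [-0.16  0.4   1.73  0.    1.01  3.04]
```

All poses are reachable with half = 1, yaw −0.35. Grasping the handle and lifting slightly.

Run:
```python
from h import *
np.set_printoptions(precision=3,suppress=True)
robot.move_gripper(0.4)
p,o,_=pose([547.6,23.2,178],YB,0,0,1); robot.move_ptp(p,o)
p,o,_=pose([547.6,23.2,108],YB,0,0,1); robot.move_linear(p,o,150)
p,o,_=pose([547.6,23.2,88],YB,0,0,1); print(robot.move_linear(p,o,40,f_stop=4),p,robot.current_tcp_pos())
robot.move_gripper(0.0); print('w',robot.current_gripper_width()*93,robot.current_finger_force(),robot.current_contact_force())
p,o,_=pose([547.6,23.2,118],YB,0,0,1); robot.move_linear(p,o,40); robot.sleep(.3)
print('w',robot.current_gripper_width()*93,robot.current_finger_force(),robot.current_contact_force(),robot.current_ft_torque(),robot.current_t())
p,o,_=pose([547.6,23.2,230],YB,0,0,1); robot.move_linear(p,o,100)
P=handle_for([506,-264,85],-.35,30,30)
p,o,_=pose(P+[0,0,20],-.35,5,5,1); robot.move_linear(p,o,120); robot.sleep(.2)
print('w',robot.current_gripper_width()*93,robot.current_finger_force(),robot.current_contact_force(),robot.current_tcp_pos(),p,robot.current_t())
d=cam('top'); s=cam('scene')
cv2.imwrite('pics/m4.png',np.hstack([d['img'][100:325,280:510],s['img'][70:295,120:390]]))
```

```text
False [547.6  23.2  69. ] [547.544  23.204  68.875]
w 9.926747473677148 30.000094771385193 [0.131 0.509 0.363]
w 9.535689267292264 29.999492168426514 [ 0.043 -0.098 -2.906] [-0.095 -0.385 -0.005] 19.8083
w 9.809911454983684 29.999839067459106 [-0.27   0.351 -3.542] [ 575.48  -289.049  239.996] [ 575.472 -289.209  239.996] 24.05
```

View pics/m4.png

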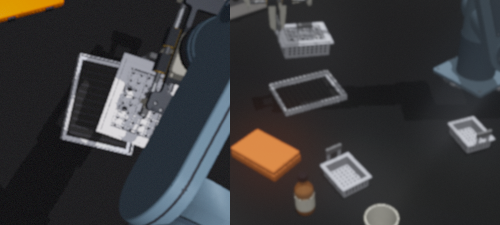

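The basket is held above the tray with the lid flat, and the 3.5 N load matches basket, lid and collars. Tilting left side down first, then handle end up.

Run:
```python
from h import *
np.set_printoptions(precision=3,suppress=True)
P=handle_for([506,-264,85],-.35,30,30)
for a,b in((12,30),(30,30)):
    p,o,_=pose(P,-.35,a,b,1); robot.move_linear(p,o,15); robot.sleep(.8)
    print(a,b,'w',robot.current_gripper_width()*93,robot.current_contact_force(),robot.current_tcp_pos(),p,robot.current_eef_rot()-o,robot.current_t())
    for n in('wrist','scene','top'): np.save(f'{n}_{a}.npy',cam(n),allow_pickle=True)
w=np.load('wrist_30.npy',allow_pickle=True).item(); s=np.load('scene_30.npy',allow_pickle=True).item()
cv2.imwrite('pics/m5.png',np.hstack([cv2.resize(w['img'],(400,300)),cv2.resize(s['img'][60:165,130:270],(400,300),interpolation=cv2.INTER_CUBIC)]))
```

```text
12 30 w 10.014898671123834 [ 1.28  -1.008 -3.436] [ 574.459 -297.163  222.728] [ 574.446 -297.185  222.757] [ 0. -0.  0.] 26.3667
30 30 w 9.50457562035749 [ 0.329  0.002 -3.82 ] [ 578.935 -298.819  224.588] [ 578.961 -298.833  224.602] [0. 0. 0.] 27.8333
```

View pics/m5.png

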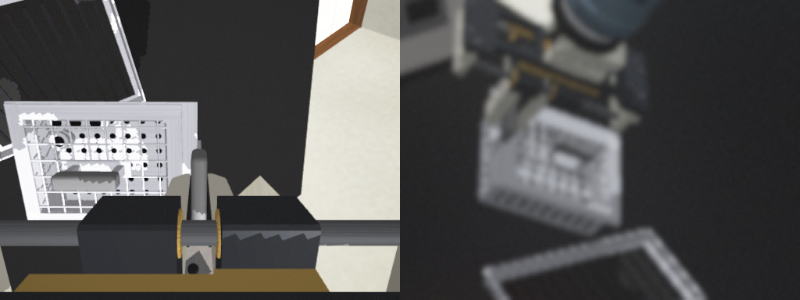

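The lid is still flat on the rim. In the wrist half the low corner is the upper left one, and a collar is at (62,140). Enlarging that region to count the collars.

Run:
```python
from h import *
w=np.load('wrist_30.npy',allow_pickle=True).item()
cv2.imwrite('pics/c6.png',cv2.resize(w['img'][120:285,0:220],(800,600),interpolation=cv2.INTER_CUBIC))
P=handle_for([506,-264,85],-.35,30,30)
# predicted px: inner floor corner and lid grip, collar top ring positions in crop coordinates
_,_,Rb=pose(P,-.35,30,30,1)
for n,l in dict(corner=(-62,47,3),near=(-62,-47,3),pull=(0,0,79),rimcorner=(-74,59,45),lidcorner=(-68,53,48),c1=(-53,38,17),c2=(-35,38,17),c3=(-53,20,17),c4=(-35,20,17)).items():
    print(n,((proj(w,P+Rb.apply(np.array(l)-[77.5,0,88]))-[0,120])*3.636).round())
```

```text
corner [250.  86.]
near [316. 501.]
pull [420. 459.]
rimcorner [21. 44.]
lidcorner [51. 83.]
c1 [263. 141.]
c2 [355. 141.]
c3 [277. 230.]
c4 [367. 230.]
```

View pics/c6.png

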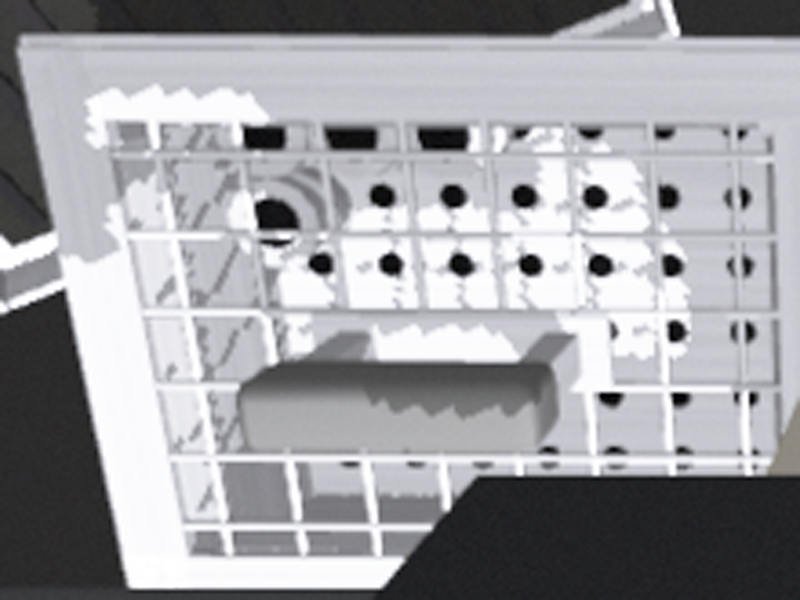

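The four collars are gathered in the corner: bores at (264,135), (350,135) and (442,135) along the left wall, plus one at (275,222). The farthest is about 46 mm from the corner. The rim corner is where predicted, so the handle hasn't slipped. The pull looks shifted toward the corner, so I'll quantify it.

Run:
```python
from h import *
import itertools
w=np.load('wrist_30.npy',allow_pickle=True).item()
P=handle_for([506,-264,85],-.35,30,30); _,_,Rb=pose(P,-.35,30,30,1)
px=lambda l:(proj(w,P+Rb.apply(np.array(l)-[77.5,0,88]))-[0,120])*3.636
for s in((0,0,0),(-4,0,0),(0,4,0),(-4,4,0),(-4,4,3)):
    q=np.array([px((x+s[0],y+s[1],z+s[2])) for x,y,z in itertools.product((-23,23),(-6,6),(65,79))])
    print(s,'pull bbox l,t,r,b',q.min(0).round(),q.max(0).round(),'lid corner',px((-68+s[0],53+s[1],48+s[2])).round(),'near',px((-68+s[0],-53+s[1],48+s[2])).round())
print('rim near',px((-74,-59,45)).round())
```

```text
(0, 0, 0) pull bbox l,t,r,b [262. 387.] [601. 495.] lid corner [51. 83.] near [166. 642.]
(-4, 0, 0) pull bbox l,t,r,b [235. 387.] [576. 495.] lid corner [27. 83.] near [145. 642.]
(0, 4, 0) pull bbox l,t,r,b [257. 364.] [599. 472.] lid corner [46. 58.] near [162. 624.]
(-4, 4, 0) pull bbox l,t,r,b [231. 364.] [574. 472.] lid corner [22. 58.] near [141. 624.]
(-4, 4, 3) pull bbox l,t,r,b [218. 371.] [569. 481.] lid corner [ 7. 60.] near [130. 633.]
rim near [151. 660.]
```

The observed pull box (240, 362, 557, 452) fits a lid seated at normal height and slid about 4 mm each way against its lip, which is its play and inside the 9 mm limit. One creep check, then hand in.

Run:
```python
from h import *
w=np.load('wrist_30.npy',allow_pickle=True).item()
robot.sleep(1.5); n=cam('wrist')
x=cv2.absdiff(w['img'],n['img'])[100:280,0:250].max(2); print('changed px',(x>60).sum(),cv2.phaseCorrelate(*[np.float32(cv2.cvtColor(i['img'][120:280,0:220],cv2.COLOR_BGR2GRAY)) for i in(w,n)]),robot.current_contact_force(),robot.current_t())
if (x>60).sum()<60: print(robot.hand_in())
```

```text
changed px 2 ((0.4876847160389417, 0.006345548179055527), 1.0000677434073555) [-0.24384668 -0.28795706 -3.69018234] 29.5333
the job is handed in; nothing more can be done
None
```

I handed the job in at about 29.5 s with the basket held tilted by its handle over the drip tray, the lid on and all four collars in the low corner; the judge's verdict was not shown.

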